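Peel the top bonbon mould off a sticky stack and present it over the light panel

ROBOT

A 7-joint arm with a two-finger parallel gripper is mounted at the origin on the work surface. World frame = base frame: x ahead of the robot, y to its left, z up, the work surface at z = 0. Lengths are in m, angles in degrees, forces in N, time in s.
With the tool pointing down it reaches from about 0.35 to 0.9 m from the base axis. Payload 7.2 kg.
Tool frame: the origin (TCP) lies on the centre line of the jaws, within the pads' length; the fingertips stand 8 mm ahead of it and the grasp point (between the pads) lies 11 mm behind it (arm.tip_reach is the z of the fingertips in the tool frame, in m); z points along the fingers, y is the line along which they close (so a half turn about z gives the same grasp; the last joint's range is limited). The gripper opens to 88 mm and grips with 3 to 60 N. Pads are 20 mm wide; open, the fingers measure 115 mm over their backs; the gripper's body (75 mm by 178 mm) begins 61 mm behind the grasp point.
Start: joints at [68.915, 23.554, -0.728, 91.456, 0.321, 64.991, -4.71], TCP at [0.185, -0.597, 0.191] pointing down, gripper open.
Joint ranges: [-169.25, 169.25], [-16.82, 113.86], [-84.01, 82.57], [7.8, 145.47], [-59.2, 239.2], [7.22, 106.19], [-163.78, 163.78]. Speed limits (degrees/s): [136.94, 136.94, 172.46, 172.46, 180, 180, 180].

INTERFACE

Orientations are given as a 3x3 rotation matrix whose columns are the frame's x, y, z axes.
In Python, from cell import arm gives the robot as it stands. The module is installed in compiled form; this text tells all that it offers.
- The arm moves only by the tool play_rows, never from a script. Its argument "targets" is one flat list of numbers, 7 for each row, row after row: the shift along the tool's x, y, z in units of 40 mm (1.0 is 40 mm), then the turn, a rotation vector about the tool's x, y, z in units of 8 degrees (1.0 is 8 degrees), then the opening, from 0 (shut) to 1 (fully open). A call has 1 to 20 rows; each row shifts and turns the commanded pose from where the row before left it, along the tool's axes as they then stand; what a row does not reach is not made up. A row lasts 1/10 s, in which the tool goes at most 50 mm and 8.59 degrees, less where a joint would pass 70% of its speed; a pose out of reach is approached as far as the arm can. A call is refused whole if a number of a shift passes 1 or a number of a turn 1, either way. A call with a gripper value outside its range is refused whole. The fingers move at their own pace and stop on an object; "squeeze" is the grip in N (left out, the last holds). Time passes only in rows, so rows that do not move let the fingers close. It gives the time, the measured TCP pose, the force, the opening and the grip force at its end, in the units of the state.
- arm.sense(): the state, without advancing time (a new reading comes with each control period).
- arm.snapshot(name): name is "scene" or "top"; returns (picture, depth): 420x560x3 uint8, red, green, blue; 420x560 float32, m along the optical axis (not along the pixel's ray), 0 where there is no reading.
- arm.camera_params(name): a dict with "fx", "fy", "cx", "cy" (pixels), "rvec" (rotation vector, rad) and "tvec" (3), from world to camera coordinates, as OpenCV has them. Camera axes: x right, y down, z forward; pixel columns grow to the right and rows downward; lengths in m; the calibration is good to about 2 mm. A picture is of the moment at which its call begins. camera_params takes no time and is no camera call.
- arm.job_done(): hands the job in; it is judged then, once.
Trained networks look in the newest picture that a camera, given by its name, has taken for a name from the list of things; names that differ only in an ending like _2 or _b are one class to them, and where a whole thing is asked for, a point or a joint stands for the part that bears it (a point fixed in the world has none). Each returns a list of dicts, best first, with "p" (0 to 1); they miss things now and then, are a little off and sometimes report something else, mostly with a low value. They report only what shows in the picture. A call takes as long as a camera call. They do not tell look-alikes from the thing itself.
- arm.recognise(camera, name): "at" ([column, row] in pixels, amid what is visible of it).
The state is a dict: "clock": time; "joints": joint angles; "qd": joint speeds; "tau": joint torques, N m; "tool_pos": TCP position; "ee_rot": TCP orientation; "wrist_force": force on the tool from outside, world axes, zero at the start; "wrist_torque": the same for the moment, N m; "width": finger opening in m; "grip_force": force on a finger pad.
Only numpy, scipy, OpenCV 4.12 (cv2) and the standard library are available. Lean on these libraries where they do the work, as an engineer would, in place of code of your own. Each camera call takes 0.05 s, during which the arm holds its last target. There are 200 camera calls.

TASK

The top bonbon mould clings tightly in the nested stack: take it by its corner lug and peel it off by raising that corner a few centimetres first while the opposite corner still rests on the stack. Then carry the freed mould over to the white light panel and hold it there level, cavities up, centred over the panel and about 10 cm above it. Finish while still holding it there, put nothing down, and leave the bowl, the jar and the scraper alone.

Things in the scene. Friction and masses are not known exactly. Their poses are not given: they have to be found in the camera images.
- top_mould: Top mould of the stack, loose, about 0.12 kg: smoky grey-brown plate 160 (its x) x 110 (its y) mm with 11 square dark-floored cavities (26 mm) and, in place of the twelfth at its +x +y corner, an upright lug. Origin: centre of its plan, at the underside of its four corner feet; z up. Deck top 10 mm above the origin (62 mm above the table in the stack); cavities reach 6 mm below the origin.
- lug (a point): Middle of the lug, at (54, 34, 30) mm in the top mould's frame, 20 mm above its deck and 12 mm below the lug's top. The lug is an upright block 14 mm thick, 28 mm long, 32 mm tall; its length points at the mould's centre (32.2 degrees from the mould's x towards its y), so the fingers close across that direction.
- far_corner (a point): Corner of the top mould diagonally across from the lug, at (-80, -55, 0) mm in its frame: the corner to pivot on. Four soft rubber tabs on springs grip the long edges of the seated mould, 14 mm from its ends, with a drag of about 1 to 2 N each; an edge is free of a tab once raised about 9 mm. Raising the lug corner some 30 mm with this corner still down frees all but the nearest tab.
- stack: The rest of the stack, fixed to the table: three nested moulds like the top one on a low steel base, with four thin posts (up to 54 mm high, 69 mm either side of its x axis) that carry the black grip tabs (tops 65 mm above the table, 3 mm above the seated top mould's deck). Origin: centre of its footprint on the table, under the top mould's origin, same axes.
- panel_top (a point): Centre of the top face of the light panel: a flat white-faced plate with an aluminium rim, 240 x 180 x 10 mm, fixed to the table. The point is 10.5 mm above the table, z up.
- bowl: Bystander: small steel bowl, 110 mm across, 55 mm high; origin under its centre.
- jar: Bystander: amber glass jar with steel lid, 66 mm across, 90 mm high; origin under its centre.
- scraper: Bystander: spatula-like scraper lying on the table, its length along its x; origin at its middle underside.
- seat_corner (a point): Point fixed on the stack that coincides with far_corner while the top mould is seated, 52 mm above the table.
Things that resemble listed ones, but are neither listed nor needed, are in the scene too. Leave any green look-alike of the top_mould alone.

How it is judged:
By the outcome, as a careful person would: the job done as asked, in the order asked, and still so for the second after the job is handed in, while the arm keeps its last pose, push and grip.
It also fails if it takes over 48 s, if anything falls off the work surface, if the arm or the gripper's body presses on something with over 40 N, if the wrist force passes 120 N, or if a joint passes its speed limit or range.

## Working session

There is one attempt and no reset: what is moved stays moved. The work goes in short steps, Python scripts to look and compute and a tool call to move; the robot and the scene stay as the last step left them, time stands still between calls to the robot, and variables do not carry over. Pictures are saved under pics/ and viewed, at most 10 in all, crops included, and the job is handed in when it is done.

Besides the shell and the picture viewer there is one more tool, called after "Emit:" in YAML: its name, and indented under it one key for each argument. play_rows: Moves the arm, as the interface text tells. Its arguments: {"type":"object","properties":{"targets":{"type":"array"},"squeeze":{"type":"number"}},"required":["targets"]}

```bash
mkdir -p pics
cat > h.py <<'E'
import numpy as np, cv2
from cell import arm
def cam(n):
    p=arm.camera_params(n); R=cv2.Rodrigues(np.array(p["rvec"],float))[0]; return p,R,np.array(p["tvec"],float).ravel()
def cloud(n,d):
    p,R,t=cam(n); v,u=np.mgrid[:d.shape[0],:d.shape[1]]
    P=np.stack([(u-p["cx"])/p["fx"]*d,(v-p["cy"])/p["fy"]*d,d],-1)
    return (P-t)@R
def proj(n,X):
    p,R,t=cam(n); c=np.atleast_2d(X)@R.T+t
    return np.c_[c[:,0]/c[:,2]*p["fx"]+p["cx"],c[:,1]/c[:,2]*p["fy"]+p["cy"]]
def snap(n,f):
    im,d=arm.snapshot(n); cv2.imwrite("pics/"+f,im[...,::-1]); np.save("pics/"+f+".npy",d); return im,d
E
python3 - <<'E'
from h import *
for n in("scene","top"):
    im,d=snap(n,n+"1.png"); C=cloud(n,d)
    for k in("top_mould","lug","panel_top","bowl","jar","scraper"):
        for r in arm.recognise(n,k)[:3]:
            u,v=map(int,np.round(r["at"])); print(n,k,round(r["p"],2),u,v,C[v,u].round(3))
print(arm.sense()["tool_pos"],arm.sense()["ee_rot"],arm.sense()["clock"],arm.tip_reach)
E
```

```text
scene top_mould 0.78 218 232 [ 0.552 -0.167  0.06 ]
scene top_mould 0.72 223 186 [ 0.321 -0.136  0.007]
scene top_mould 0.7 328 161 [0.28  0.224 0.023]
scene lug 0.88 220 230 [ 0.545 -0.161  0.059]
scene lug 0.84 325 161 [0.261 0.22  0.006]
scene lug 0.82 215 317 [ 0.787 -0.199  0.018]
scene panel_top 0.7 342 222 [0.538 0.201 0.009]
scene panel_top 0.31 294 283 [0.721 0.015 0.01 ]
scene bowl 0.67 294 284 [0.723 0.015 0.01 ]
scene jar 0.97 403 184 [0.491 0.392 0.091]
scene scraper 0.76 123 261 [ 0.563 -0.438  0.004]
scene scraper 0.38 226 256 [ 0.625 -0.153  0.042]
top top_mould 0.9 328 286 [ 0.318 -0.12   0.018]
top top_mould 0.76 351 134 [ 0.773 -0.195  0.02 ]
top top_mould 0.73 343 202 [ 0.553 -0.161  0.053]
top lug 0.82 207 302 [0.27  0.219 0.009]
top lug 0.58 351 135 [ 0.774 -0.197  0.01 ]
top lug 0.55 341 204 [ 0.544 -0.154  0.064]
top panel_top 0.97 217 213 [0.524 0.202 0.013]
top bowl 0.92 284 134 [0.774 0.009 0.011]
top jar 0.69 138 231 [0.456 0.4   0.091]
top scraper 0.95 438 209 [ 0.546 -0.451  0.003]
[ 0.1845653  -0.59714564  0.19129479] [[ 9.55413086e-01  2.95272473e-01  3.96081610e-05]
 [ 2.95272476e-01 -9.55413082e-01 -8.60030767e-05]
 [ 1.24478141e-05  9.38636646e-05 -9.99999996e-01]] 0.7 0.008
```

View pics/top1.png

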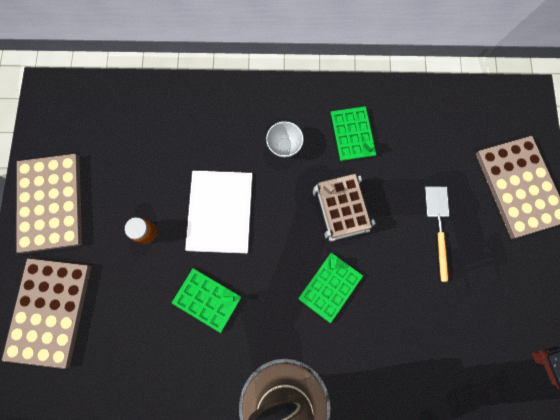

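View pics/scene1.png

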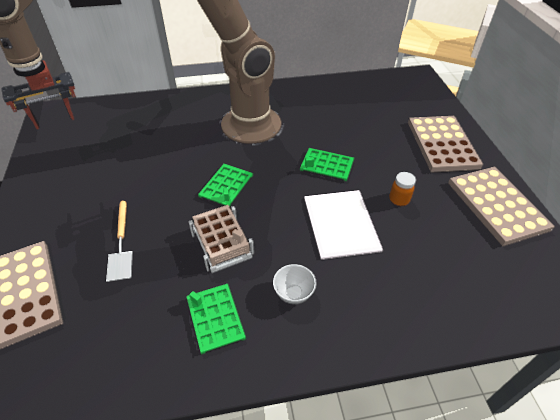

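The top picture shows the grey-brown mould on its posted stack at about (344,206), its lug at about (327,188). Candidates are brown (344,206), green (351,134), green (330,287) and green (207,300). By colour and stack I choose the brown one. The panel is at (219,212), the bowl at (284,139), the jar at (140,230) and the scraper at (440,230). The scene picture agrees: brown stack (221,235), lug (238,238), panel (342,222).

Run:
```python
from h import *
import scipy.optimize as so
for n in("top","scene"):
    im=cv2.imread(f"pics/{n}1.png"); d=np.load(f"pics/{n}1.png.npy"); C=cloud(n,d)
    reg=(abs(C[...,0]-.555)<.13)&(abs(C[...,1]+.165)<.11)&(d>0)
    for lo,hi in((.056,.068),(.074,.1)):
        m=reg&(C[...,2]>lo)&(C[...,2]<hi); P=C[m]
        if len(P)>4: print(n,lo,len(P),P.mean(0).round(4),cv2.minAreaRect(P[:,:2].astype(np.float32)*1000))
    hsv=cv2.cvtColor(im,cv2.COLOR_BGR2HSV)
    m=(C[...,2]>.004)&(C[...,2]<.02)&(abs(C[...,0]-.53)<.16)&(abs(C[...,1]-.2)<.13)&(hsv[...,2]>150)&(hsv[...,1]<60)
    P=C[m]; print("panel",n,len(P),P.mean(0).round(4),cv2.minAreaRect(P[:,:2].astype(np.float32)*1000))
a=cv2.imread("pics/top1.png")[170:245,305:385]; b=cv2.imread("pics/scene1.png")[195:275,180:265]
cv2.imwrite("pics/crop.png",np.hstack([cv2.resize(a,(400,400),interpolation=3),cv2.resize(b,(400,400),interpolation=3)]))
```

```text
top 0.056 1762 [ 0.5415 -0.1639  0.0614] ((544.1295776367188, -163.17642211914062), (160.7286376953125, 137.72381591796875), 14.455610275268555)
top 0.074 68 [ 0.5861 -0.115   0.092 ] ((587.4523315429688, -116.01689147949219), (27.937084197998047, 14.386702537536621), 45.0309944152832)
panel top 4877 [0.5293 0.197  0.0115] ((532.4631958007812, 197.46127319335938), (179.82635498046875, 241.70887756347656), 88.56690216064453)
scene 0.056 1381 [ 0.5497 -0.1641  0.061 ] ((545.8072509765625, -163.01885986328125), (163.91001892089844, 137.0726318359375), 14.814836502075195)
scene 0.074 90 [ 0.5927 -0.1161  0.0881] ((590.0066528320312, -115.4012222290039), (29.19348907470703, 17.1116943359375), 40.979217529296875)
panel scene 3717 [0.5437 0.196  0.0107] ((533.4562377929688, 197.70367431640625), (180.78460693359375, 244.63990783691406), 88.33152770996094)
```

View pics/crop.png

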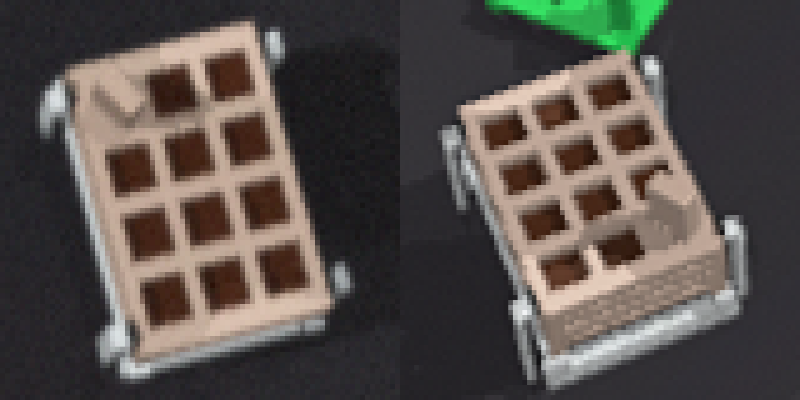

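The crop confirms it: a grey-brown mould on the stack with posts and tabs. The lug is at upper left in the top view, on the mould's +x +y corner. Mould pose: centre (0.545,-0.163), yaw 14.6°. Lug (0.5885,-0.116), length at 46.8°. Panel centre (0.533,0.1975).

Emit:
play_rows:
  targets: [0, 0, 0, 0, 0, -0.925, 0.5, 0, 0, 0, 0, 0, -0.925, 0.5, 0, 0, 0, 0, 0, -0.925, 0.5, 0, 0, 0, 0, 0, -0.925, 0.5, 0.98, -0.055, 0, 0, 0, 0, 0.5, 0.98, -0.055, 0, 0, 0, 0, 0.5, 0.98, -0.055, 0, 0, 0, 0, 0.5, 0.98, -0.055, 0, 0, 0, 0, 0.5, 0.98, -0.055, 0, 0, 0, 0, 0.5, 0.98, -0.055, 0, 0, 0, 0, 0.5, 0.98, -0.055, 0, 0, 0, 0, 0.5, 0.98, -0.055, 0, 0, 0, 0, 0.5, 0.98, -0.055, 0, 0, 0, 0, 0.5, 0.98, -0.055, 0, 0, 0, 0, 0.5, 0.98, -0.055, 0, 0, 0, 0, 0.5, 0.98, -0.055, 0, 0, 0, 0, 0.5, 0.98, -0.055, 0, 0, 0, 0, 0.5, 0.98, -0.055, 0, 0, 0, 0, 0.5, 0.98, -0.055, 0, 0, 0, 0, 0.5, 0.98, -0.055, 0, 0, 0, 0, 0.5]
  squeeze: 20

```text
clock: 2.7
tool_pos: [0.5893, -0.1148, 0.1914]
ee_rot: [[0.685, 0.728, 0.0], [0.728, -0.685, -0.0], [0.0, 0.0, -1.0]]
wrist_force: [0.0, -1.0, -0.4]
width: 0.0439
grip_force: 0.0
```

Emit:
play_rows:
  targets: [0, 0, 0, 0, 0, 0, 0.5, 0, 0, 0, 0, 0, 0, 0.5]

```text
clock: 2.9
tool_pos: [0.5886, -0.1151, 0.1909]
ee_rot: [[0.683, 0.73, -0.001], [0.73, -0.683, 0.0], [-0.0, -0.0, -1.0]]
wrist_force: [0.0, 0.7, -0.5]
width: 0.0441
grip_force: 0.0
```

```bash
cat >> h.py <<'E'
def go(p,yaw,tilt=0):
    """shift (units of 40 mm, tool axes) and turn (units of 8 deg) to TCP p; tool x at yaw deg, then tilt about tool y"""
    from scipy.spatial.transform import Rotation as Ro
    s=arm.sense(); R=np.array(s["ee_rot"]); T=Ro.from_euler("z",yaw,degrees=True).as_matrix()@np.diag([1,-1,-1.])@Ro.from_euler("y",tilt,degrees=True).as_matrix()
    print("t",s["clock"],"pos",np.round(s["tool_pos"],4),"F",np.round(s["wrist_force"],2),"M",np.round(s["wrist_torque"],3),"w",round(s["width"],4),"g",round(s["grip_force"],1))
    print("x",R[:,0].round(3),"z",R[:,2].round(4))
    print("shift",(R.T@(np.array(p)-s["tool_pos"])/.04).round(3),"turn",(Ro.from_matrix(R.T@T).as_rotvec(degrees=True)/8).round(3))
E
python3 - <<'E'
from h import *
go([.5885,-.116,.075],46.8)
im,d=snap("scene","scene2.png"); 
im=cv2.resize(im[130:290,140:340],(800,640)[:1]+(600,),interpolation=2);cv2.imwrite("pics/s2.png",im[...,::-1])
E
```

```text
t 2.9 pos [ 0.5886 -0.1151  0.1909] F [ 0.01  0.68 -0.49] M [-0.106 -0.034  0.006] w 0.0441 g 0.0
x [ 0.683  0.73  -0.   ] z [-5.e-04  1.e-04 -1.e+00]
shift [-0.018  0.015  2.898] turn [-0.003  0.002  0.012]
```

View pics/s2.png

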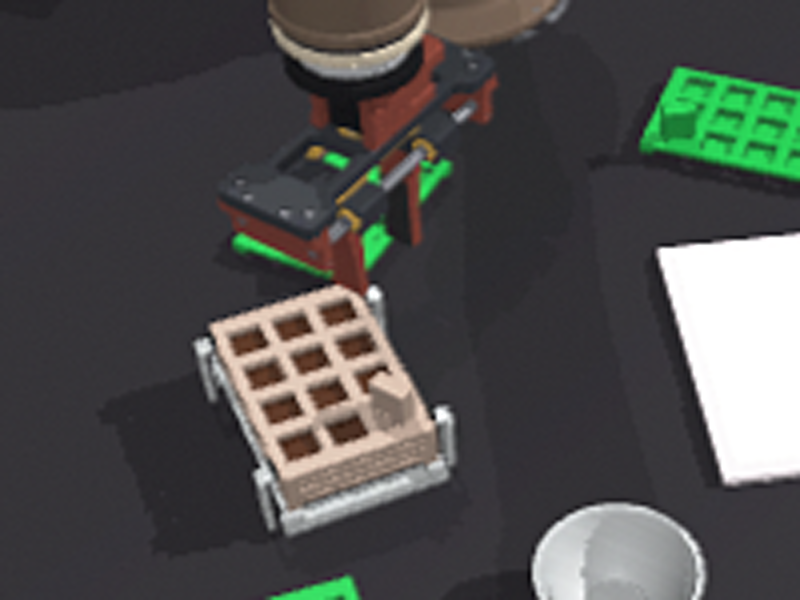

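The crop shows the open fingers over the stack and the lug still clear at about (390,405). I'll descend and close.

Emit:
play_rows:
  targets: [0, 0, 0.7, 0, 0, 0, 0.5, 0, 0, 0.7, 0, 0, 0, 0.5, 0, 0, 0.6, 0, 0, 0, 0.5, 0, 0, 0.5, 0, 0, 0, 0.5, 0, 0, 0.4, 0, 0, 0, 0.5, 0, 0, 0, 0, 0, 0, 0.5, 0, 0, 0, 0, 0, 0, 0.5]

```text
clock: 3.65
tool_pos: [0.5881, -0.1174, 0.0757]
ee_rot: [[0.686, 0.728, -0.0], [0.728, -0.686, -0.001], [-0.001, 0.0, -1.0]]
wrist_force: [1.3, 0.5, 0.1]
width: 0.0436
grip_force: 0.0
```

Run:
```python
from h import *
go([.5885,-.116,.075],46.8)
for n,(a,b,c,e) in {"scene":(195,275,180,265),"top":(160,245,300,385)}.items():
    im,d=snap(n,n+"3.png"); cv2.imwrite("pics/c3%s.png"%n,cv2.resize(im[a:b,c:e,::-1],(400,400),interpolation=2))
cv2.imwrite("pics/c3.png",np.hstack([cv2.imread("pics/c3top.png"),cv2.imread("pics/c3scene.png")]))
```

```text
t 3.65 pos [ 0.5881 -0.1174  0.0757] F [1.34 0.51 0.13] M [-0.069 -0.037 -0.072] w 0.0436 g 0.0
x [ 0.686  0.728 -0.001] z [-2.e-04 -6.e-04 -1.e+00]
shift [ 0.032 -0.015  0.017] turn [ 0.002  0.004 -0.015]
```

View pics/c3.png

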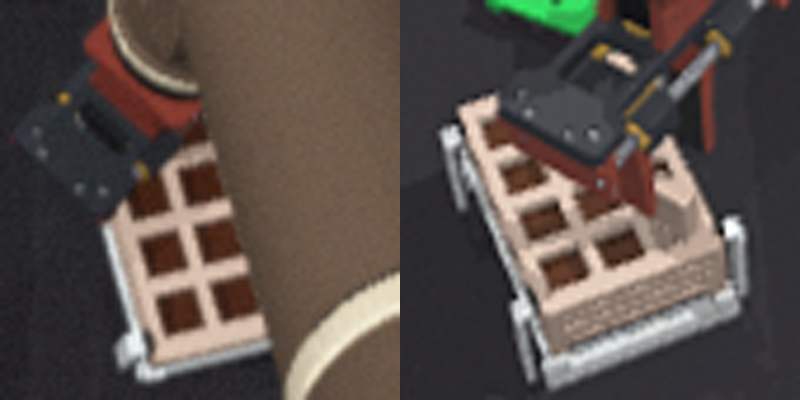

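The picture shows the near fingertip at (645,205) and the lug at (680,215). The fingers look a bit behind the lug, so I'll check by projection.

Run:
```python
from h import *
im=cv2.imread("pics/scene3.png"); s=arm.sense(); R=np.array(s["ee_rot"]); p=np.array(s["tool_pos"])
Z=8
big=cv2.resize(im[205:280,190:290],None,fx=Z,fy=Z,interpolation=2)
def dot(X,c):
    u=proj("scene",X)[0]; cv2.circle(big,(int((u[0]-190+.5)*Z),int((u[1]-205+.5)*Z)),4,c,-1)
for sy in(1,-1):
  for sx in(-.01,.01): dot(p+R@[sx,sy*.022,.008],(0,255,255))
c=np.cos(np.radians(14.6)); q=np.sin(np.radians(14.6)); M=np.array([[c,-q,0],[q,c,0],[0,0,1]]); o=np.array([.545,-.163,.052])
a=np.radians(32.2); L=np.array([np.cos(a),np.sin(a),0]);N=np.array([-L[1],L[0],0])
for e in(-.014,.014):
  for f in(-.007,.007):
    for z in(.01,.042): dot(o+M@(np.array([.054,.034,z])+e*L+f*N),(255,0,0) if z<.02 else (0,255,0))
for e in(-.08,.08):
  for f in(-.055,.055): dot(o+M@[e,f,.01],(255,0,255))
cv2.imwrite("pics/c4.png",big)
C=cloud("scene",np.load("pics/scene3.png.npy")); P=C[(abs(C[...,0]-.589)<.05)&(abs(C[...,1]+.116)<.05)&(C[...,2]>.072)]
print(P.min(0),P.max(0))
```

```text
[ 0.53908222 -0.16597987  0.07269677] [ 0.63898156 -0.06604511  0.563834  ]
```

View pics/c4.png

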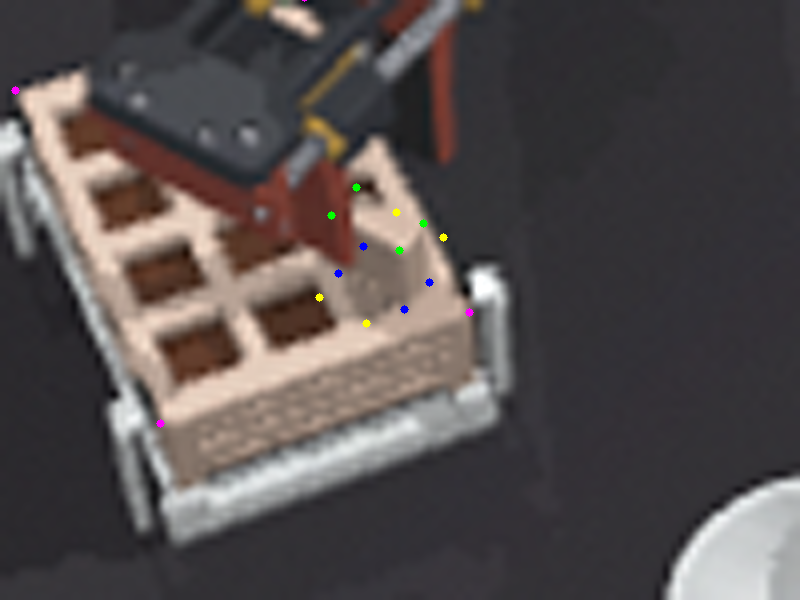

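The yellow predicted tips sit about 70 px below the fingers actually seen (near tip (350,262), far tip (450,160)). I'll measure the fingers in the depth data.

Run:
```python
from h import *
s=arm.sense(); R=np.array(s["ee_rot"]); p=np.array(s["tool_pos"])
for f,n in(("scene3","scene"),("top3","top"),("scene1","scene"),("top1","top")):
    im=cv2.imread(f"pics/{f}.png"); C=cloud(n,np.load(f"pics/{f}.png.npy")); hsv=cv2.cvtColor(im,cv2.COLOR_BGR2HSV)
    red=(hsv[...,1]>130)&((hsv[...,0]<8)|(hsv[...,0]>172))&(hsv[...,2]>50)&(C[...,2]>.06)&(C[...,2]<.3)
    if f[-1]=="1": red&=C[...,1]<-.45; q=np.array([.1846,-.5971,.1913]); Q=np.array([[.9554,.2953,0],[.2953,-.9554,0],[0,0,-1]])
    else: q,Q=p,R; red&=(np.hypot(C[...,0]-.588,C[...,1]+.117)<.13)&(C[...,2]<.2)
    L=(C[red]-q)@Q; o=np.argsort(-L[:,2])[:400]; L=L[o]; print(f,len(L)); print((L[::max(1,len(L)//14)]*1000).round(0).tolist())
C=cloud("scene",np.load("pics/scene3.png.npy"))
for u,v in((231,233),(233,236),(245,223),(244,215)): print(u,v,C[v,u].round(3),((C[v,u]-p)@R*1000).round(0))
```

```text
scene3 159
[[8.0, -28.0, -33.0], [10.0, 31.0, -40.0], [-5.0, 31.0, -46.0], [8.0, 31.0, -51.0], [11.0, 30.0, -56.0], [10.0, -28.0, -62.0], [9.0, 26.0, -67.0], [10.0, -29.0, -73.0], [10.0, -30.0, -80.0], [1.0, -22.0, -98.0], [-11.0, 82.0, -114.0], [1.0, 80.0, -116.0], [23.0, 82.0, -118.0], [-14.0, 81.0, -119.0], [-8.0, 80.0, -123.0]]
top3 0
[]
scene1 134
[[12.0, 50.0, -31.0], [14.0, -50.0, -41.0], [12.0, 52.0, -46.0], [9.0, -49.0, -53.0], [12.0, -50.0, -58.0], [13.0, 51.0, -64.0], [13.0, -51.0, -68.0], [11.0, -53.0, -73.0], [7.0, -50.0, -78.0], [11.0, -48.0, -82.0], [12.0, 55.0, -85.0], [13.0, 48.0, -90.0], [9.0, -55.0, -92.0], [9.0, -53.0, -96.0], [16.0, 50.0, -99.0]]
top1 81
[[-6.0, -52.0, -34.0], [7.0, -53.0, -37.0], [-12.0, -53.0, -39.0], [6.0, -54.0, -40.0], [-3.0, -52.0, -43.0], [-5.0, -53.0, -44.0], [2.0, -54.0, -45.0], [-7.0, -52.0, -47.0], [3.0, -53.0, -49.0], [1.0, -53.0, -51.0], [-8.0, -52.0, -54.0], [-1.0, -52.0, -55.0], [-9.0, -54.0, -56.0], [-0.0, -52.0, -59.0], [-10.0, -53.0, -60.0], [-7.0, -54.0, -63.0], [6.0, -55.0, -67.0]]
231 233 [ 0.617 -0.132  0.128] [  8.  31. -51.]
233 236 [ 0.617 -0.128  0.115] [ 11.  28. -38.]
245 223 [ 0.574 -0.091  0.109] [  8. -28. -33.]
244 215 [ 0.581 -0.093  0.149] [ 12. -22. -73.]
```

Laterally the fingers are right, but the visible red fingers end about 33 mm behind the TCP. A gentle close will tell whether the pads reach the lug.

Emit:
play_rows:
  targets: [0.03, 0, 0, 0, 0, 0, 0, 0, 0, 0, 0, 0, 0, 0, 0, 0, 0, 0, 0, 0, 0, 0, 0, 0, 0, 0, 0, 0, 0, 0, 0, 0, 0, 0, 0, 0, 0, 0, 0, 0, 0, 0]
  squeeze: 6

```text
clock: 4.35
tool_pos: [0.5892, -0.1151, 0.0752]
ee_rot: [[0.685, 0.729, -0.0], [0.729, -0.685, -0.0], [-0.0, -0.0, -1.0]]
wrist_force: [-0.4, -0.0, -0.5]
width: 0.0013
grip_force: 0.0
```

Run:
```python
from h import *
go([.5885,-.116,.075],46.8)
```

```text
t 4.35 pos [ 0.5892 -0.1151  0.0752] F [-0.41 -0.04 -0.46] M [-0.027  0.007 -0.004] w 0.0013 g 0.0
x [ 0.685  0.729 -0.   ] z [-1.e-04 -0.e+00 -1.e+00]
shift [-0.03   0.002  0.005] turn [-0.     0.    -0.002]
```

It closed empty (1.3 mm), so the fingers really end about 40 mm short of nominal, as the depth data shows. I'll reopen and go down about 36 mm, watching the force.

Emit:
play_rows:
  targets: [-0.02, 0, 0, 0, 0, 0, 0.5, 0, 0, 0, 0, 0, 0, 0.5, 0, 0, 0, 0, 0, 0, 0.5, 0, 0, 0, 0, 0, 0, 0.5, 0, 0, 0, 0, 0, 0, 0.5, 0, 0, 0.3, 0, 0, 0, 0.5, 0, 0, 0.3, 0, 0, 0, 0.5, 0, 0, 0.2, 0, 0, 0, 0.5, 0, 0, 0.1, 0, 0, 0, 0.5, 0, 0, 0, 0, 0, 0, 0.5]

```text
clock: 5.35
tool_pos: [0.5881, -0.1155, 0.0382]
ee_rot: [[0.685, 0.729, -0.002], [0.729, -0.685, 0.0], [-0.001, -0.001, -1.0]]
wrist_force: [-0.8, -0.1, -0.1]
width: 0.0444
grip_force: 0.0
```

Run:
```python
from h import *
go([.5885,-.116,.035],46.8)
im,d=snap("scene","scene5.png"); im=np.ascontiguousarray(im[...,::-1])
Z=8; big=cv2.resize(im[205:280,190:290],None,fx=Z,fy=Z,interpolation=2)
cv2.imwrite("pics/c5.png",big)
s=arm.sense(); R=np.array(s["ee_rot"]); p=np.array(s["tool_pos"]); C=cloud("scene",d); hsv=cv2.cvtColor(im,cv2.COLOR_BGR2HSV)
L=(C-p)@R*1000
red=(hsv[...,1]>130)&((hsv[...,0]<8)|(hsv[...,0]>172))&(hsv[...,2]>50)&(abs(L[...,0])<16)&(abs(abs(L[...,1])-28)<10)&(C[...,2]>.06)
print(L[red][np.argsort(-L[red][:,2])][:12].round(0).tolist())
```

```text
t 5.35 pos [ 0.5881 -0.1155  0.0382] F [-0.77 -0.08 -0.07] M [-0.061  0.014  0.004] w 0.0444 g 0.0
x [ 0.685  0.729 -0.001] z [-1.6e-03  4.0e-04 -1.0e+00]
shift [-0.001  0.015  0.079] turn [-0.01   0.006 -0.002]
[[10.0, 25.0, -31.0], [11.0, -28.0, -32.0], [-9.0, 31.0, -33.0], [-2.0, 31.0, -35.0], [10.0, 25.0, -36.0], [3.0, 29.0, -36.0], [-5.0, 31.0, -37.0], [11.0, -28.0, -37.0], [12.0, -23.0, -38.0], [9.0, 32.0, -38.0], [-4.0, 28.0, -38.0], [3.0, 32.0, -39.0]]
```

View pics/c5.png

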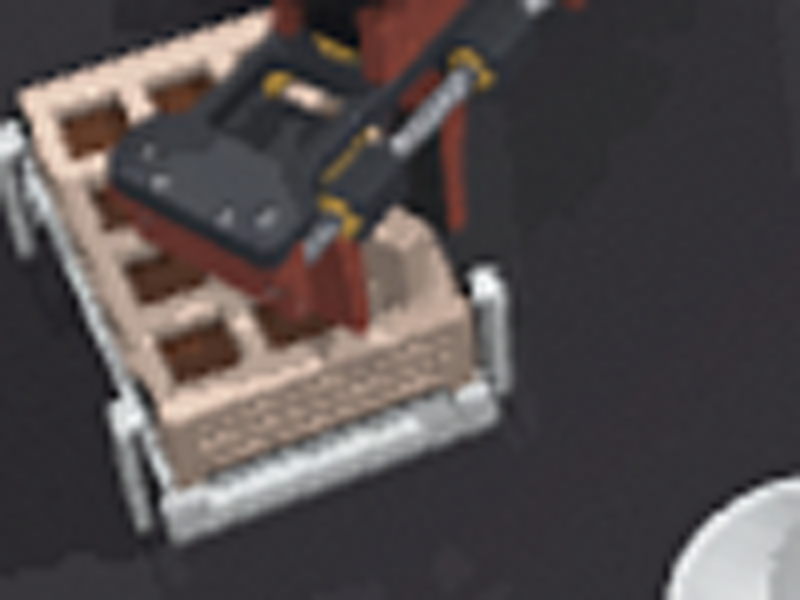

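The fingers now straddle the lug (380,270), the near tip at (365,325) just above the deck. Close.

Emit:
play_rows:
  targets: [0, 0, 0, 0, 0, 0, 0, 0, 0, 0, 0, 0, 0, 0, 0, 0, 0, 0, 0, 0, 0, 0, 0, 0, 0, 0, 0, 0, 0, 0, 0, 0, 0, 0, 0]
  squeeze: 6

```text
clock: 5.9
tool_pos: [0.5887, -0.1156, 0.0395]
ee_rot: [[0.685, 0.729, 0.0], [0.729, -0.685, -0.0], [0.0, 0.0, -1.0]]
wrist_force: [0.1, 0.1, 2.8]
width: 0.0137
grip_force: 6.0
```

Emit:
play_rows:
  targets: [0, 0, 0, 0, 0, 0, 0, 0, 0, 0, 0, 0, 0, 0, 0, 0, 0, 0, 0, 0, 0]
  squeeze: 45

```text
clock: 6.2
tool_pos: [0.5887, -0.1157, 0.0395]
ee_rot: [[0.685, 0.729, 0.0], [0.729, -0.685, -0.0], [-0.0, 0.0, -1.0]]
wrist_force: [-0.8, 0.2, 4.4]
width: 0.0137
grip_force: 45.0
```

Run:
```python
from h import *
go([.5885,-.116,.038],46.8)
from scipy.spatial.transform import Rotation as Ro
# arc about far corner: tilt a about closing axis; TCP path in tool frame per degree
s=arm.sense(); R=np.array(s["ee_rot"]); p=np.array(s["tool_pos"])
c=Ro.from_euler("z",14.6,degrees=True); o=np.array([.545,-.163,.052]); fc=o+c.apply([-.08,-.055,0])
print("far corner in tool frame mm",(R.T@(fc-p)*1000).round(1))
for a in (-10,10):
    T=Ro.from_rotvec(R@np.array([0,1,0])*np.radians(a)); print(a,"lug rise",(T.apply(o+c.apply([.08,.055,0])-fc)+fc)[2])
    st=a/10; pp,RR=p,R
    for k in range(10):
        r=Ro.from_rotvec(R[:,1]*np.radians(st)); pn=fc+r.apply(pp-fc); 
        if k in(0,5,9): print(k,(RR.T@(pn-pp)/.04).round(3))
        RR=r.as_matrix()@RR; pp=pn
```

```text
t 6.2 pos [ 0.5887 -0.1157  0.0395] F [-0.78  0.22  4.37] M [0.049 0.346 0.015] w 0.0137 g 45.0
x [ 0.685  0.729 -0.   ] z [ 0.e+00 -1.e-04 -1.e+00]
shift [-0.01   0.002  0.036] turn [ 0.001  0.    -0.002]
far corner in tool frame mm [-161.4    4.5  -12.5]
-10 lug rise 0.018311406003965365
0 [-0.006 -0.     0.07 ]
5 [-0.006 -0.     0.07 ]
9 [-0.006  0.     0.07 ]
10 lug rise 0.0856885688379427
0 [ 0.005  0.    -0.07 ]
5 [ 0.005 -0.    -0.07 ]
9 [ 0.005  0.    -0.07 ]
```

Gripped: width 13.7 mm. Now the arc about the far corner: first 2°, to watch the forces.

Emit:
play_rows:
  targets: [0.002, 0, -0.035, 0, 0.0625, 0, 0, 0.002, 0, -0.035, 0, 0.0625, 0, 0, 0.002, 0, -0.035, 0, 0.0625, 0, 0, 0.002, 0, -0.035, 0, 0.0625, 0, 0, 0, 0, 0, 0, 0, 0, 0]
  squeeze: 55

```text
clock: 6.7
tool_pos: [0.589, -0.1154, 0.0451]
ee_rot: [[0.685, 0.728, 0.025], [0.728, -0.685, 0.026], [0.036, 0.0, -0.999]]
wrist_force: [1.0, 1.7, 0.2]
width: 0.0139
grip_force: 55.0
```

Run:
```python
from h import *
go([.5887,-.1157,.0395],46.8,0)
s=arm.sense();R=np.array(s["ee_rot"]);print("tool F,M",(R.T@s["wrist_force"]).round(2),(R.T@s["wrist_torque"]).round(3))
```

```text
t 6.7 pos [ 0.589  -0.1154  0.0451] F [1.01 1.68 0.17] M [ 0.36  -0.145  0.101] w 0.0139 g 55.0
x [0.685 0.728 0.036] z [ 0.0246  0.0262 -0.9994]
shift [-0.014 -0.     0.139] turn [ 0.    -0.257 -0.006]
tool F,M [ 1.92 -0.42 -0.1 ] [ 0.144  0.361 -0.096]
```

Emit:
play_rows:
  targets: [0.002, 0, -0.035, 0, 0.0625, 0, 0, 0.002, 0, -0.035, 0, 0.0625, 0, 0, 0.002, 0, -0.035, 0, 0.0625, 0, 0, 0.002, 0, -0.035, 0, 0.0625, 0, 0, 0.002, 0, -0.035, 0, 0.0625, 0, 0, 0.002, 0, -0.035, 0, 0.0625, 0, 0, 0, 0, 0, 0, 0, 0, 0]

```text
clock: 7.4
tool_pos: [0.5889, -0.1155, 0.0536]
ee_rot: [[0.682, 0.728, 0.06], [0.726, -0.685, 0.064], [0.088, 0.0, -0.996]]
wrist_force: [0.5, 3.3, -0.3]
width: 0.0135
grip_force: 55.0
```

Run:
```python
from h import *
go([.5887,-.1157,.0395],46.8,0)
s=arm.sense();R=np.array(s["ee_rot"]);print("tool F,M",(R.T@s["wrist_force"]).round(2),(R.T@s["wrist_torque"]).round(3))
```

```text
t 7.4 pos [ 0.5889 -0.1155  0.0536] F [ 0.49  3.35 -0.28] M [ 0.778 -0.03   0.105] w 0.0135 g 55.0
x [0.682 0.726 0.088] z [ 0.0603  0.0641 -0.9961]
shift [-0.038  0.     0.35 ] turn [ 0.    -0.631 -0.006]
tool F,M [ 2.74 -1.93  0.52] [ 0.518  0.587 -0.06 ]
```

Emit:
play_rows:
  targets: [0.006, 0, -0.035, 0, 0.0625, 0, 0, 0.006, 0, -0.035, 0, 0.0625, 0, 0, 0.006, 0, -0.035, 0, 0.0625, 0, 0, 0.006, 0, -0.035, 0, 0.0625, 0, 0, 0.006, 0, -0.035, 0, 0.0625, 0, 0, 0.006, 0, -0.035, 0, 0.0625, 0, 0, 0.003, 0, -0.035, 0, 0.0625, 0, 0, 0.003, 0, -0.035, 0, 0.0625, 0, 0, 0.003, 0, -0.035, 0, 0.0625, 0, 0, 0, 0, 0, 0, 0, 0, 0]

```text
clock: 8.4
tool_pos: [0.5889, -0.1157, 0.0661]
ee_rot: [[0.676, 0.728, 0.113], [0.718, -0.685, 0.12], [0.165, -0.0, -0.986]]
wrist_force: [-1.0, 0.1, -1.3]
width: 0.0135
grip_force: 55.0
```

Run:
```python
from h import *
go([.5887,-.1157,.0395],46.8,0)
s=arm.sense();R=np.array(s["ee_rot"]);print("tool F,M",(R.T@s["wrist_force"]).round(2),(R.T@s["wrist_torque"]).round(3))
im,d=snap("scene","scene6.png"); cv2.imwrite("pics/c6.png",cv2.resize(im[190:280,180:290,::-1],None,fx=7,fy=6.6,interpolation=2))
C=cloud("scene",d)
from scipy.spatial.transform import Rotation as Ro
c=Ro.from_euler("z",14.6,degrees=True);L=c.inv().apply((C-[.545,-.163,.052]).reshape(-1,3)).reshape(C.shape)
for x,y in((-75,-50),(-75,-20),(-75,20),(-75,50),(0,-50),(40,-50),(75,-50),(75,-20),(75,20),(75,50)):
    m=(abs(L[...,0]*1000-x)<5)&(abs(L[...,1]*1000-y)<5)&(L[...,2]>-.03)&(L[...,2]<.06); print(x,y,(np.median(L[m][:,2])*1000-10).round(1) if m.any() else None, m.sum())
```

```text
t 8.4 pos [ 0.5889 -0.1157  0.0661] F [-1.02  0.08 -1.28] M [-0.034  0.152 -0.042] w 0.0135 g 55.0
x [0.676 0.718 0.165] z [ 0.1133  0.1204 -0.9862]
shift [-0.113 -0.003  0.655] turn [ 1.00e-03 -1.19e+00 -7.00e-03]
tool F,M [-0.85 -0.79  1.16] [ 0.079 -0.129  0.056]
-75 -50 -1.6 4
-75 -20 None 0
-75 20 None 0
-75 50 None 0
0 -50 10.2 10
40 -50 17.4 13
75 -50 -6.5 40
75 -20 -8.2 34
75 20 -12.5 34
75 50 -8.8 37
```

View pics/c6.png

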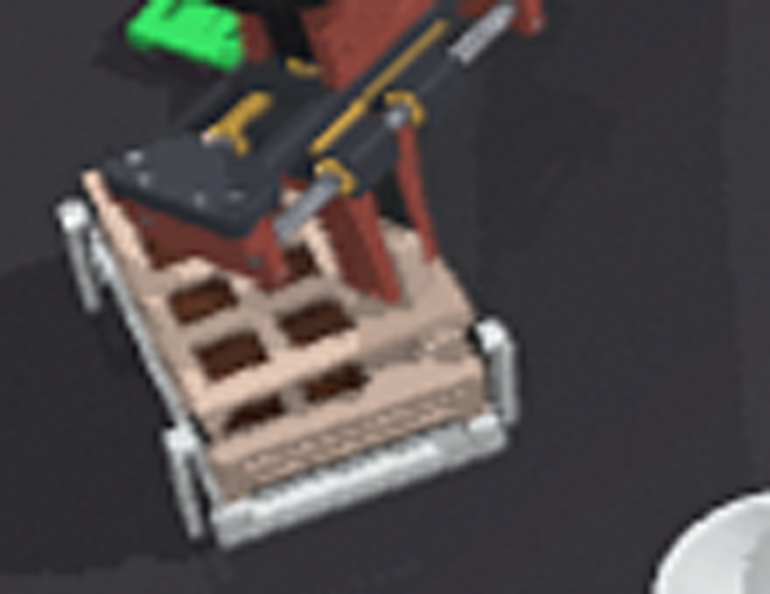

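The mould is tilted 9.5° with its far corner, upper left near (85,180), still down and its lug corner about 32 mm up. The tabs there are free and forces are low. Now I lift straight up with the tilt held.

Emit:
play_rows:
  targets: [0.0165, 0, -0.0986, 0, 0, 0, 0, 0.0165, 0, -0.0986, 0, 0, 0, 0, 0.0165, 0, -0.0986, 0, 0, 0, 0, 0.0165, 0, -0.0986, 0, 0, 0, 0, 0.0165, 0, -0.0986, 0, 0, 0, 0, 0.0165, 0, -0.0986, 0, 0, 0, 0, 0.0165, 0, -0.0986, 0, 0, 0, 0, 0.0165, 0, -0.0986, 0, 0, 0, 0, 0.05, 0, -0.3, 0, 0, 0, 0, 0.05, 0, -0.3, 0, 0, 0, 0, 0.05, 0, -0.3, 0, 0, 0, 0, 0.05, 0, -0.3, 0, 0, 0, 0, 0.05, 0, -0.3, 0, 0, 0, 0, 0.05, 0, -0.3, 0, 0, 0, 0, 0, 0, 0, 0, 0, 0, 0]

```text
clock: 9.95
tool_pos: [0.5902, -0.1156, 0.1732]
ee_rot: [[0.675, 0.729, 0.116], [0.719, -0.685, 0.119], [0.166, 0.003, -0.986]]
wrist_force: [-0.0, -0.1, -0.8]
width: 0.0135
grip_force: 55.0
```

Run:
```python
from h import *
go([.587,.231,.14],31,0)
im,d=snap("scene","scene7.png"); cv2.imwrite("pics/c7.png",cv2.resize(im[110:290,150:370,::-1],(770,600),interpolation=2))
```

```text
t 9.95 pos [ 0.5902 -0.1156  0.1732] F [-0.   -0.13 -0.79] M [-0.167  0.036  0.013] w 0.0135 g 55.0
x [0.675 0.719 0.166] z [ 0.1161  0.1193 -0.986 ]
shift [ 6.036 -5.995  1.843] turn [-0.144 -1.193  1.968]
```

View pics/c7.png

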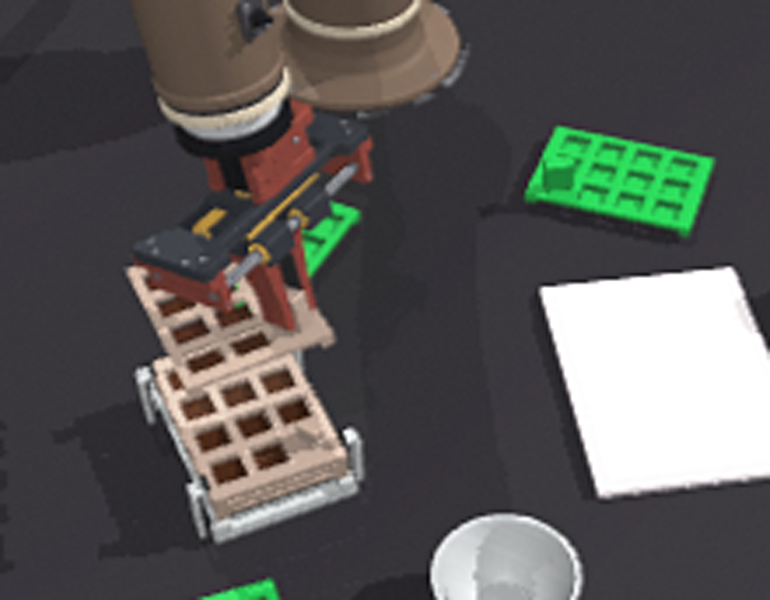

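The mould is free above the stack, at about (230,320), with the rest of the stack left in place. Next I level it and turn it to match the panel.

Emit:
play_rows:
  targets: [0, 0, 0, 0, -0.15, 0, 0, 0, 0, 0, 0, -0.15, 0, 0, 0, 0, 0, 0, -0.15, 0, 0, 0, 0, 0, 0, -0.15, 0, 0, 0, 0, 0, 0, -0.15, 0, 0, 0, 0, 0, 0, -0.15, 0, 0, 0, 0, 0, 0, -0.15, 0, 0, 0, 0, 0, 0, -0.15, 0, 0, 0, 0, 0, 0, 0, 0.24, 0, 0, 0, 0, 0, 0, 0.24, 0, 0, 0, 0, 0, 0, 0.24, 0, 0, 0, 0, 0, 0, 0.24, 0, 0, 0, 0, 0, 0, 0.24, 0, 0, 0, 0, 0, 0, 0.24, 0, 0, 0, 0, 0, 0, 0.24, 0, 0, 0, 0, 0, 0, 0.24, 0, 0, 0, 0, 0, 0, 0, 0]

```text
clock: 11.7
tool_pos: [0.5891, -0.1153, 0.171]
ee_rot: [[0.854, 0.521, -0.002], [0.521, -0.854, -0.002], [-0.002, 0.001, -1.0]]
wrist_force: [0.4, 0.5, -0.6]
width: 0.0137
grip_force: 55.0
```

Run:
```python
from h import *
go([.587,.231,.13],31,0)
```

```text
t 11.7 pos [ 0.5891 -0.1153  0.171 ] F [ 0.43  0.46 -0.6 ] M [ 0.031 -0.054  0.02 ] w 0.0137 g 55.0
x [ 0.854  0.521 -0.002] z [-0.0016 -0.0018 -1.    ]
shift [ 4.468 -7.418  1.008] turn [0.005 0.017 0.049]
```

Emit:
play_rows:
  targets: [0.12, -0.2, 0.03, 0, 0, 0, 0, 0.25, -0.41, 0.06, 0, 0, 0, 0, 0.25, -0.42, 0.06, 0, 0, 0, 0, 0.25, -0.42, 0.06, 0, 0, 0, 0, 0.25, -0.42, 0.06, 0, 0, 0, 0, 0.25, -0.42, 0.06, 0, 0, 0, 0, 0.25, -0.42, 0.06, 0, 0, 0, 0, 0.25, -0.42, 0.06, 0, 0, 0, 0, 0.25, -0.42, 0.06, 0, 0, 0, 0, 0.25, -0.42, 0.06, 0, 0, 0, 0, 0.25, -0.42, 0.06, 0, 0, 0, 0, 0.25, -0.42, 0.06, 0, 0, 0, 0, 0.25, -0.42, 0.06, 0, 0, 0, 0, 0.25, -0.42, 0.06, 0, 0, 0, 0, 0.25, -0.42, 0.06, 0, 0, 0, 0, 0.25, -0.42, 0.06, 0, 0, 0, 0, 0.25, -0.42, 0.06, 0, 0, 0, 0, 0.25, -0.42, 0.06, 0, 0, 0, 0, 0.12, -0.2, 0.03, 0, 0, 0, 0, 0, 0, 0, 0, 0, 0, 0]

```text
clock: 13.7
tool_pos: [0.5844, 0.2373, 0.127]
ee_rot: [[0.852, 0.524, -0.002], [0.524, -0.852, -0.001], [-0.002, -0.0, -1.0]]
wrist_force: [-0.3, -0.5, -1.5]
width: 0.0138
grip_force: 55.0
```

```bash
cat > m.py <<'E'
from h import *
import sys
go([.587,.231,.098],31,0)
for n in("scene","top"):
    im,d=snap(n,n+sys.argv[1]+".png"); C=cloud(n,d); hsv=cv2.cvtColor(im,cv2.COLOR_RGB2HSV)
    m=(abs(C[...,0]-.533)<.13)&(abs(C[...,1]-.19)<.12)&(C[...,2]>.09)&(C[...,2]<.19)&(hsv[...,1]<110)&(hsv[...,2]>100)
    P=C[m]
    for _ in range(6):
        A=np.c_[P[:,:2],np.ones(len(P))]; k=np.linalg.lstsq(A,P[:,2],rcond=None)[0]; r=P[:,2]-A@k; P=P[abs(r-np.median(r))<max(.003,2*np.median(abs(r)))]
    print(n,len(P),"tilt deg",np.degrees(k[:2]).round(2),"z at panel centre",(k@[.533,.1975,1]).round(4),cv2.minAreaRect(P[:,:2].astype(np.float32)*1000))
E
python3 m.py 8
python3 -c "
import cv2,numpy as np
a=cv2.imread('pics/scene8.png')[140:290,260:460];b=cv2.imread('pics/top8.png')[150:270,150:310]
cv2.imwrite('pics/c8.png',np.hstack([cv2.resize(a,(400,300)),cv2.resize(b,(400,300))]))"
```

```text
t 13.7 pos [0.5844 0.2373 0.127 ] F [-0.33 -0.52 -1.53] M [ 0.042 -0.059 -0.001] w 0.0138 g 55.0
x [ 0.852  0.524 -0.002] z [-1.9e-03 -7.0e-04 -1.0e+00]
shift [-0.025  0.169  0.726] turn [-0.003  0.014  0.075]
scene 597 tilt deg [0.06 0.5 ] z at panel centre 0.1497 ((530.1516723632812, 201.81002807617188), (109.9129638671875, 163.4353485107422), 89.83084106445312)
top 11 tilt deg [ 2.37 -0.84] z at panel centre 0.1546 ((457.1605224609375, 253.22085571289062), (10.742870330810547, 7.7980852127075195), 4.165327072143555)
```

View pics/c8.png

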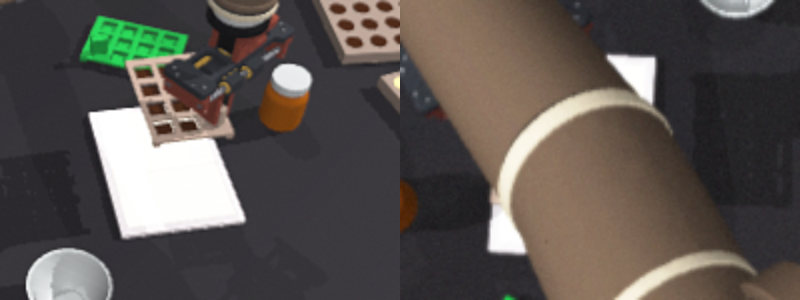

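The mould is over the panel, level, and the jar and bowl are clear. What remains is about 29 mm down and a few mm sideways.

Emit:
play_rows:
  targets: [-0.005, 0.03, 0.1, 0, 0, 0, 0, -0.005, 0.03, 0.13, 0, 0, 0, 0, -0.005, 0.03, 0.13, 0, 0, 0, 0, -0.005, 0.03, 0.13, 0, 0, 0, 0, -0.005, 0.03, 0.13, 0, 0, 0, 0, 0, 0.02, 0.1, 0, 0, 0, 0, 0, 0, 0, 0, 0, 0, 0, 0, 0, 0, 0, 0, 0, 0, 0, 0, 0, 0, 0, 0, 0, 0, 0, 0, 0, 0, 0, 0]

```text
clock: 14.8
tool_pos: [0.588, 0.2291, 0.0988]
ee_rot: [[0.853, 0.521, -0.001], [0.521, -0.853, -0.001], [-0.001, 0.001, -1.0]]
wrist_force: [-0.7, 0.1, -1.3]
width: 0.0138
grip_force: 55.0
```

```bash
python3 m.py 9
```

```text
t 14.8 pos [0.588  0.2291 0.0988] F [-0.72  0.06 -1.33] M [ 0.024 -0.095 -0.007] w 0.0138 g 55.0
x [ 0.853  0.521 -0.001] z [-7.0e-04 -1.1e-03 -1.0e+00]
shift [ 0.003 -0.054  0.02 ] turn [0.004 0.008 0.053]
scene 592 tilt deg [0.06 0.55] z at panel centre 0.1214 ((533.4629516601562, 193.80645751953125), (108.86067199707031, 163.9278106689453), 89.41692352294922)
top 37 tilt deg [ 6.31 -7.24] z at panel centre 0.1359 ((466.85821533203125, 242.0795440673828), (16.745323181152344, 26.235898971557617), 88.86518859863281)
```

Emit:
play_rows:
  targets: [0.03, -0.05, 0, 0, 0, 0, 0, 0, 0, 0, 0, 0, 0, 0, 0, 0, 0, 0, 0, 0, 0, 0, 0, 0, 0, 0, 0, 0, 0, 0, 0, 0, 0, 0, 0]

```text
clock: 15.4
tool_pos: [0.5879, 0.2311, 0.0985]
ee_rot: [[0.853, 0.521, -0.001], [0.521, -0.853, -0.001], [-0.002, 0.001, -1.0]]
wrist_force: [-1.3, -0.4, -1.7]
width: 0.0136
grip_force: 55.0
```

```bash
python3 m.py 10 | sed -n '1p;4p'; python3 -c "
from cell import arm
print(arm.job_done())"
```

```text
t 15.4 pos [0.5879 0.2311 0.0985] F [-1.27 -0.38 -1.72] M [ 0.033 -0.139  0.005] w 0.0136 g 55.0
scene 602 tilt deg [0.07 0.27] z at panel centre 0.121 ((534.4658203125, 195.93621826171875), (109.48961639404297, 163.74671936035156), 89.66702270507812)
the job is handed in; nothing more can be done
None
```

I peeled the top mould off by its lug with the far corner still down, carried it to the light panel, and handed the job in at about 15.5 s while holding it there: level within about 0.3°, within about 2 mm of centre, about 10 cm above the panel, with nothing put down and the bowl, jar and scraper untouched.

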